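# Close up the card index

### The arm

A 6-joint arm with a two-finger parallel gripper is mounted at the origin on the work surface. World frame = base frame: x ahead of the robot, y to its left, z up, the work surface at z = 0. Lengths are in mm, angles in rad, forces in N, time in s.
With the tool pointing down it reaches from about 325 to 900 mm from the base axis. Payload 3.5 kg.
Tool frame: the origin (TCP) lies on the mounting face of the last link; the fingertips stand 173 mm ahead of it and the grasp point (between the pads) lies 155 mm ahead of it; z points along the fingers, y is the line along which they close (so a half turn about z gives the same grasp; the last joint's range is limited). The gripper opens to 85 mm and grips with 20 to 120 N. Pads are 22 mm wide; open, the fingers measure 114 mm over their backs; the gripper's body (76 mm by 85 mm) begins 54 mm behind the grasp point. The pads swing forward as they close: fully open they stand 13 mm farther back than shut.
Start: joints at [1.011, 0.276, -0.026, 1.268, 0, 1.467], TCP at [275.68, 560.913, 404.713] pointing down, gripper open.
Joint ranges: [-3.12, 3.12], [-0.85, 1.88], [-1.08, 1.24], [-1.95, 2.15], [-1.57, 1.53], [-3.14, 3.14]. Speed limits (rad/s): [2.57, 2.57, 3.14, 3.14, 3.14, 3.14].

### API

Orientations are given as a unit quaternion [w, x, y, z].
In Python, from rig import env gives the robot as it stands. The module is installed in compiled form; this text tells all that it offers.
- The arm moves only by the shell command python3 -m crank 'ROWS' [OPENING] [FORCE]. ROWS is JSON, a list of rows, each a list of 6 numbers: the shift along the tool's x, y, z in cm, then the turn, a rotation vector about the tool's x, y, z in degrees. In form: [[x, y, z, ax, ay, az], ...]. A call has 1 to 12 rows; each row shifts and turns the commanded pose from where the row before left it, along the tool's axes as they then stand; what a row does not reach is not made up. A row lasts 1/10 s, in which the tool goes at most 50 mm and 8.59 degrees, less where a joint would pass 70% of its speed; a pose out of reach is approached as far as the arm can. A call is refused whole if a number of a shift passes 5 or a number of a turn 8.59, either way. A call with a gripper value outside its range is refused whole. OPENING is the finger opening in cm, from 0 to 8.54, set as the call begins (- or left out, the last holds). The fingers move at their own pace and stop on an object; FORCE is the grip in N (left out, the last holds). Time passes only in rows, so rows that do not move let the fingers close. It gives the time, the measured TCP pose, the force, the opening and the grip force at its end, in the units of the state.
- env.get_obs(): the state, without advancing time (a new reading comes with each control period).
- env.grab_frame(name): name is "scene" or "side" or "wrist"; returns a dict with "img" (400x640x3 uint8, red, green, blue), "camera_matrix" (3x3 intrinsics, pixels), "extrinsics" (4x4, takes a point from world to camera coordinates); the wrist camera has in their place "T_tool_cam" (4x4, takes a point from camera to tool coordinates, whose origin is the TCP and whose axes are the flange's). Camera axes: x right, y up, looking along -z (the intrinsics and any distortion apply to the point x, -y, -z); pixel columns grow to the right and rows downward; lengths in mm; the calibration is good to about 2 mm. A picture is of the moment at which its call begins: read the wrist's pose just before it. There is no depth.
- env.close_job(): hands the job in; it is judged then, once.
The state is a dict: "clock": time; "joints": joint angles; "qd": joint speeds; "effort": joint torques, N m; "tcp_pos": TCP position; "ee_rot": TCP orientation; "force": force on the tool from outside, world axes, zero at the start; "ft_torque": the same for the moment, N m; "width": opening from 0.0 (shut) to 1.0 (fully open); "finger_force": force on a finger pad.
Only numpy, scipy, OpenCV 4.12 (cv2) and the standard library are available. Lean on these libraries where they do the work, as an engineer would, in place of code of your own. Each camera call takes 0.05 s, during which the arm holds its last target. There are 200 camera calls.

### The job

Close up the card index and the file box for the day, using only your fingertips to push: push both drawers of the wooden card unit fully home, and fold the lid of the grey file box down until it is fully shut. Do not lift, tip or shove the box along the table, leave everything else where it stands, and take the hand away at the end.

Things in the scene. Friction and masses are not known exactly. Their poses are not given: they have to be found in the camera images.
- card_unit: low light-wood card-index unit, fixed to the table, shell 180 (x) x 260 (y) x 90 (z) mm, two drawers side by side in its front (-x, towards the robot); origin: centre of the shell's underside; x away from the robot, y to the robot's left, z up. It may stand left or right of the file box. Things stand on its top more than 70 mm behind its front edge
- drawer_left (a joint): how far the left drawer (as the robot sees it, on the unit's +y side) stands out, m: 0 = fully home, grows towards the robot; starts 0.035 to 0.085, can go to 0.12. It runs along the unit's own x axis with about 1.5 N of friction plus 5 N per m/s, and stays where it is left
- drawer_left_front (a point): middle of the left drawer's front face (looks along -x), 60 mm above the table, a good spot to push; moves with the drawer; axes as the unit's. The front is 124 mm wide, 8 to 82 mm above the table; a steel knob 18 mm across sticks out 18 mm on its centre line, 26 mm above the table. When home this point is at x -105, y 65 mm in the unit's frame
- drawer_right (a joint): how far the right drawer (as the robot sees it, on the unit's -y side) stands out, m: 0 = fully home, grows towards the robot; starts 0.035 to 0.085, can go to 0.12. It runs along the unit's own x axis with about 1.5 N of friction plus 5 N per m/s, and stays where it is left
- drawer_right_front (a point): middle of the right drawer's front face (looks along -x), 60 mm above the table, a good spot to push; moves with the drawer; axes as the unit's. The front is 124 mm wide, 8 to 82 mm above the table; a steel knob 18 mm across sticks out 18 mm on its centre line, 26 mm above the table. When home this point is at x -105, y -65 mm in the unit's frame
- file_box: open grey painted sheet-steel file box with folders in it, loose on the table, 0.6 to 1.2 kg with what is in it, 160 (x) x 170 (y) x 100 (z) mm; origin: centre of its underside; x away from the robot. Its folders end below the rim
- box_lid (a joint): opening angle of the file box's flat lid, rad: 0 = fully shut (flat on the rim), grows as the front edge rises; starts 0.75 to 1.2 (tipped up, its outside facing away from the robot and up). Stiff hinge (0.18 N m): the lid (150 g) stays where it is left and takes 1 to 3 N at its edge to move
- lid_hinge (a point): middle of the lid's hinge line along the top of the box's far side (80 mm behind the box's origin, 100 mm above the table); axes as the box's; the lid turns about its y
- lid_press (a point): good spot to push, on the lid's outer (upper when shut) face, on its centre line, 140 mm from the hinge and 20 mm from the free edge; the lid is 160 mm deep, 170 mm wide, 6 mm thick. z is the outward normal of the lid, -x points to its free edge. When shut the face is 107 mm above the table
- stapler: stapler, 130 x 34 x 45 mm, black and dark steel, lying on top of the card unit; origin under its centre
- note_block: block of white notepaper, 50 x 76 x 30 mm, lying on top of the card unit; origin under its centre
- stamp: wooden rubber stamp, 32 x 50 mm foot, 70 mm tall with a round grip, standing just in front of the file box; origin under its centre
- mug: white mug, 80 mm wide, 92 mm tall, handle to its own +y; origin under its centre
- tape: black tape dispenser with a clear roll, 150 x 56 x 82 mm; origin under its centre
- glue: white glue bottle, 38 mm wide, 110 mm tall, behind the two pieces; origin under its centre
Mind the look-alikes: they are no part of the job. Of the things shaped like the file_box, the grey one is meant.

How it is judged:
By the outcome, as a careful person would: the job done as asked, in the order asked, and still so for the second after the job is handed in, with the robot touching nothing.
It also fails if it takes over 64 s, if anything falls off the work surface, if the arm or the gripper's body presses on something with over 40 N, if the wrist force passes 120 N, or if a joint passes its speed limit or range.

## Working session

There is one attempt and no reset: what is moved stays moved. The work goes in short steps, Python scripts to look and compute and a shell command to move; the robot and the scene stay as the last step left them, time stands still between calls to the robot, and variables do not carry over. Pictures are saved under pics/ and viewed, at most 10 in all, crops included, and the job is handed in when it is done.

```bash
mkdir -p pics
python3 - <<'E'
from rig import env
import cv2,numpy as np
o=env.get_obs();print({k:np.round(o[k],3).tolist() for k in o})
for n in("scene","side"):
    f=env.grab_frame(n);cv2.imwrite(f"pics/{n}0.png",f["img"][:,:,::-1]);print(n,f["camera_matrix"].tolist(),np.round(f["extrinsics"],4).tolist(),[k for k in f])
E
```

```text
{'clock': 0.0, 'joints': [1.011, 0.277, -0.028, 1.268, 0.0, 1.467], 'qd': [-0.001, -0.001, -0.0, 0.0, 0.001, -0.002], 'effort': [0.001, -44.551, 29.52, 0.016, 0.0, 0.0], 'tcp_pos': [275.48, 560.578, 403.541], 'ee_rot': [-0.0, 0.226, 0.974, -0.001], 'force': [-0.219, 0.488, 0.324], 'ft_torque': [0.009, -0.03, -0.022], 'finger_force': 0.0, 'width': 0.997}
scene [[498.82141001199426, 0.0, 319.9890201620315], [0.0, 498.82141001199426, 208.24021193757656], [0.0, 0.0, 1.0]] [[-0.3444, 0.9387, 0.0154, 162.2268], [-0.7829, -0.2962, 0.5471, 412.7152], [0.5181, 0.1763, 0.8369, -2203.9678], [0.0, 0.0, 0.0, 1.0]] ['img', 'camera_matrix', 'extrinsics']
side [[463.41573093140124, 0.0, 317.9302197248395], [0.0, 463.41573093140124, 193.7784597971425], [0.0, 0.0, 1.0]] [[0.9939, -0.1096, -0.0106, -541.0189], [0.0892, 0.7448, 0.6613, -145.5127], [-0.0646, -0.6582, 0.7501, -1519.5278], [0.0, 0.0, 0.0, 1.0]] ['img', 'camera_matrix', 'extrinsics']
```

View pics/scene0.png

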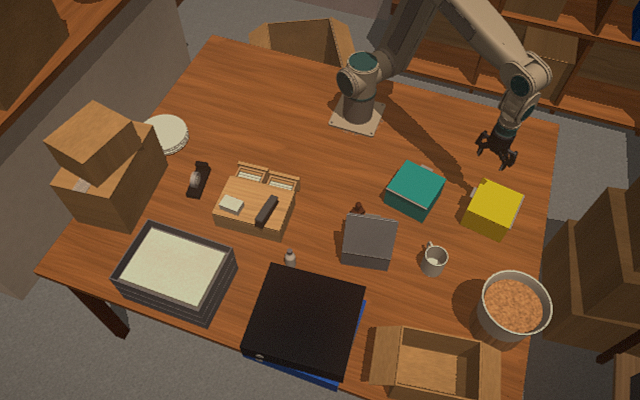

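View pics/side0.png

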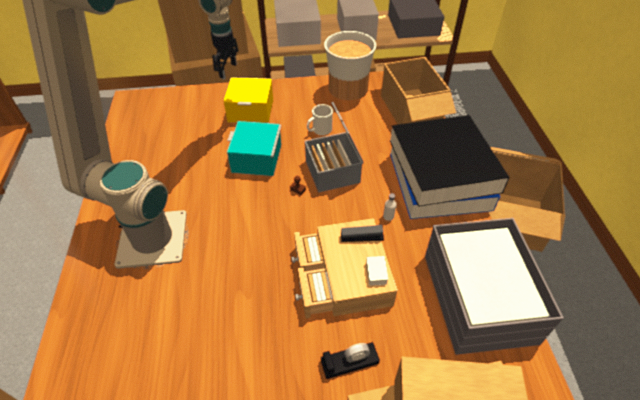

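The side view shows three box shapes: teal (255,148), yellow (248,100) and grey with folders and an open lid (333,160). The grey one is meant. The card unit is at (345,268) and the stamp at (297,185). I'll confirm these in an enlarged crop.

Run:
```python
import cv2,numpy as np
s=cv2.imread("pics/side0.png");c=cv2.imread("pics/scene0.png")
a=cv2.resize(s[215:320,280:405],None,fx=4,fy=4,interpolation=2)   # unit
b=cv2.resize(s[95:195,285:370],None,fx=4,fy=4,interpolation=2)
cv2.imwrite("pics/c1.png",np.hstack([cv2.resize(s[220:320,285:400],None,fx=4,fy=4,interpolation=2),b]))
cv2.imwrite("pics/c2.png",np.hstack([cv2.resize(c[155:245,205:305],None,fx=4,fy=4,interpolation=2),cv2.resize(c[190:280,325:405],None,fx=4,fy=4,interpolation=2)]))
```

```text
(no output)
```

View pics/c1.png

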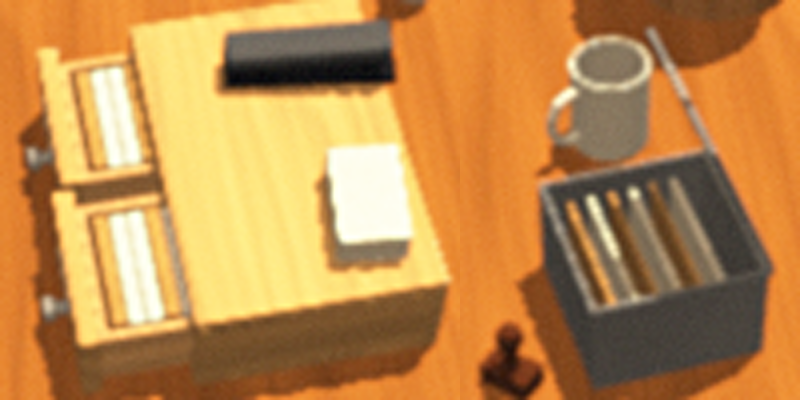

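View pics/c2.png

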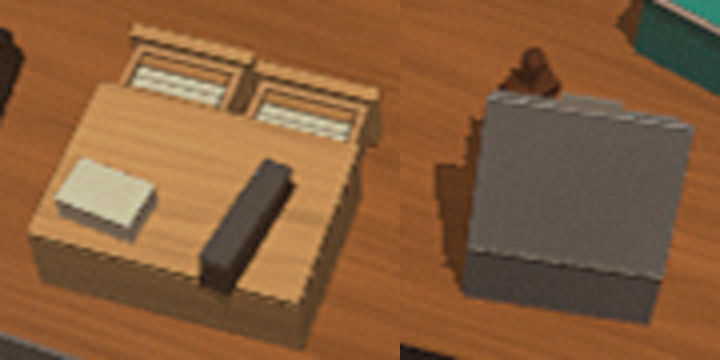

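The crops confirm the grey box with folders, its lid tipped up. The stamp stands in front of its right half. Next I'll fit poses to the pixels I read.

```bash
cat > h.py <<'E'
import numpy as np
from scipy.optimize import least_squares
C={"scene":([498.821,319.989,208.240],[[-0.3444,0.9387,0.0154,162.2268],[-0.7829,-0.2962,0.5471,412.7152],[0.5181,0.1763,0.8369,-2203.9678]]),
"side":([463.416,317.930,193.778],[[0.9939,-0.1096,-0.0106,-541.0189],[0.0892,0.7448,0.6613,-145.5127],[-0.0646,-0.6582,0.7501,-1519.5278]])}
def proj(c,p):
    (f,u,v),E=C[c];q=np.array(E)@np.append(p,1);return np.array([u+f*q[0]/-q[2],v-f*q[1]/-q[2]])
def unproj(c,px,z):
    (f,u,v),E=C[c];E=np.array(E);d=E[:,:3].T@np.array([(px[0]-u)/f,-(px[1]-v)/f,-1]);o=-E[:,:3].T@E[:,3];return o+d*(z-o[2])/d[2]
def T(x,p):
    c,s=np.cos(x[2]),np.sin(x[2]);return np.array([x[0]+c*p[0]-s*p[1],x[1]+s*p[0]+c*p[1],p[2]])
def fit(pts,x0):
    g=lambda x:np.concatenate([proj(c,T(x,p(x)))-px for c,px,p in pts])
    r=least_squares(g,x0,x_scale=np.abs(x0)+.1);print(np.round(r.x,3));print(np.round(g(r.x).reshape(-1,2),1).tolist());return r.x
E
python3 - <<'E'
from h import *
k=lambda *p:(lambda x:p)
d=lambda i,y:(lambda x:(-105-x[3+i],y,82))
U=[("side",(317.75,227),k(-90,130,90)),("side",(397,290.5),k(90,-130,90)),("side",(334.5,301.25),k(-90,-130,90)),
("scene",(230,176),k(-90,-130,90)),("scene",(280,230.75),k(90,130,90)),("scene",(212.5,214.25),k(90,-130,90)),
("side",(295,232),d(0,127)),("side",(298,266),d(0,3)),("side",(298.75,268.75),d(1,-3)),("side",(304.5,307.5),d(1,-127)),
("scene",(238,161.75),d(1,-127)),("scene",(268.5,170.5),d(1,-3)),("scene",(269.5,171.25),d(0,3)),("scene",(300,178.75),d(0,127))]
u=fit(U,[600,-200,0,60,60])
L=lambda r,n,y:(lambda x:(80-r*np.cos(x[3])+n*np.sin(x[3]),y,100+r*np.sin(x[3])+n*np.cos(x[3])))
B=[("side",(305,141.25),k(-80,85,100)),("side",(318.25,173),k(-80,-85,100)),("side",(362.5,162),k(80,-85,100)),
("side",(332.5,102.5),L(160,3,85)),("scene",(347,213.25),L(160,3,-85)),("scene",(398.25,221.25),L(160,3,85)),("scene",(342.5,252.5),L(0,6,-85)),("scene",(390.75,259.25),L(0,6,85))]
b=fit(B,[600,200,0,1])
for i,y in((0,65),(1,-65)):print("front",i,T(u,(-105-u[3+i],y,60)),"home",T(u,(-105,y,60)))
print("press",T(b,L(140,6,0)(b)),"hinge",T(b,(80,0,100)))
for c,px in(("side",(297,190)),("scene",(357,214))):print("stamp",unproj(c,px,10))
print("mug",unproj("scene",(434,270),0),unproj("side",(320,134),0))
E
```

```text
[ 6.33918e+02 -2.03946e+02  7.10000e-02  5.79270e+01  6.39180e+01]
[[-0.3, -1.4], [1.2, -1.3], [0.0, -1.2], [-0.8, -1.7], [-1.2, -0.7], [-1.8, -1.9], [-0.6, -0.5], [2.7, -0.9], [0.2, -1.6], [1.4, -2.1], [-0.3, -1.5], [-0.7, -3.0], [-0.8, -2.2], [-0.7, -2.3]]
[6.25287e+02 2.36316e+02 1.98000e-01 1.18400e+00]
[[-0.5, -1.1], [0.6, -0.8], [0.4, -0.2], [-0.7, -1.3], [-0.9, 0.3], [0.1, -0.5], [-1.2, -0.6], [-0.0, -0.2]]
front 0 [ 466.78714736 -150.67792387   60.        ] home [ 524.56815949 -146.56495749   60.        ]
front 1 [ 470.04215158 -280.77515687   60.        ] home [ 533.79846101 -276.23685704   60.        ]
press [657.42740474 242.76258547 231.9329375 ] hinge [703.72494095 252.04903496 100.        ]
stamp [486.04863777 146.23131107  10.        ]
stamp [501.1198149  161.61664655  10.        ]
mug [624.29090799 492.90260148   0.        ] [601.58677837 443.8062325    0.        ]
```

```bash
python3 -m crank '[[0,0,0,0,0,-7.5],[0,0,0,0,0,-7.5],[0,0,0,0,0,-7.5],[0,0,0,0,0,-7.5],[0,0,0,0,0,0]]' 0 20
cat > go.py <<'E'
import sys,numpy as np
from rig import env
from scipy.spatial.transform import Rotation as R
o=env.get_obs();q=o["ee_rot"];r=R.from_quat([q[1],q[2],q[3],q[0]])
print("t",round(o["clock"],2),"pos",np.round(o["tcp_pos"],1),"F",np.round(o["force"],1),"w",round(o["width"],2),"j",np.round(o["joints"],2));print(np.round(r.as_matrix(),3).tolist())
if len(sys.argv)>1:print("shift cm",np.round(r.inv().apply(np.array(eval(sys.argv[1]))-o["tcp_pos"])/10,2))
E
python3 go.py "[395,-156,400]"
```

```text
clock: 0.6
tcp_pos: [275.5, 560.7, 404.0]
ee_rot: [-0.0, -0.033, 0.999, -0.001]
force: [-1.1, -0.8, -0.2]
width: 0.143
finger_force: 0.0
t 0.6 pos [275.5 560.7 404. ] F [-1.1 -0.8 -0.2] w 0.14 j [ 1.01  0.28 -0.03  1.27 -0.    0.94]
[[-0.998, -0.067, -0.001], [-0.067, 0.998, -0.001], [0.001, -0.001, -1.0]]
shift cm [ -7.15 -72.31   0.47]
```

```bash
python3 -m crank '[[-0.9,-4.5,0,0,0,0],[-0.9,-4.5,0,0,0,0],[-0.9,-4.5,0,0,0,0],[-0.9,-4.5,0,0,0,0],[-0.9,-4.5,0,0,0,0],[-0.9,-4.5,0,0,0,0],[-0.9,-4.5,0,0,0,0],[-0.9,-4.5,0,0,0,0]]'
python3 -m crank '[[0,-4.5,0,0,0,0],[0,-4.5,0,0,0,0],[0,-4.5,0,0,0,0],[0,-4.5,0,0,0,0],[0,-4.5,0,0,0,0],[0,-4.5,0,0,0,0],[0,-4.5,0,0,0,0],[0,-4.5,0,0,0,0],[0,0,0,0,0,0],[0,0,0,0,0,0]]'
python3 go.py "[395,-156,228]"
```

```text
clock: 1.4
tcp_pos: [371.4, 204.8, 404.6]
ee_rot: [0.0, -0.032, 0.999, -0.0]
force: [0.9, 0.1, 1.0]
width: -0.001
finger_force: 0.0
clock: 2.4
tcp_pos: [395.3, -153.5, 404.4]
ee_rot: [-0.0, -0.031, 1.0, 0.0]
force: [0.1, 0.0, 0.1]
width: 0.002
finger_force: 0.0
t 2.4 pos [ 395.3 -153.5  404.4] F [0.1 0.  0.1] w 0.0 j [-0.52 -0.09 -0.43  1.23  0.   -0.59]
[[-0.998, -0.062, -0.001], [-0.062, 0.998, 0.001], [0.001, 0.001, -1.0]]
shift cm [ 0.03 -0.27 17.64]
```

```bash
python3 -m crank '[[0,0,4.4,0,0,0],[0,0,4.4,0,0,0],[0,0,4.4,0,0,0],[0,0,4.4,0,0,0],[0,0,0,0,0,0],[0,0,0,0,0,0]]'
python3 -m crank '[[-2,0,0,0,0,0],[-2,0,0,0,0,0],[-1,0,0,0,0,0],[-1,0,0,0,0,0],[-1,0,0,0,0,0],[-1,0,0,0,0,0],[-1,0,0,0,0,0],[-1,0,0,0,0,0]]'
python3 -m crank '[[0,0,0,0,0,0]]'; python3 go.py "[513,-147,228]"
```

```text
clock: 3.0
tcp_pos: [395.2, -151.3, 228.7]
ee_rot: [-0.001, -0.034, 0.999, 0.001]
force: [0.7, -0.5, 0.1]
width: -0.0
finger_force: 0.0
clock: 3.8
tcp_pos: [495.7, -145.9, 228.6]
ee_rot: [-0.0, -0.033, 0.999, 0.0]
force: [-2.4, -0.8, 1.6]
width: -0.001
finger_force: 1.0
clock: 3.9
tcp_pos: [497.1, -146.2, 228.9]
ee_rot: [0.001, -0.034, 0.999, -0.0]
force: [0.2, 0.3, 0.2]
width: -0.0
finger_force: 0.0
t 3.9 pos [ 497.1 -146.2  228.9] F [0.2 0.3 0.2] w -0.0 j [-0.41  0.25 -0.47  0.85  0.   -0.48]
[[-0.998, -0.067, 0.002], [-0.067, 0.998, -0.0], [-0.002, -0.0, -1.0]]
shift cm [-1.58 -0.18  0.09]
```

```bash
for i in 1 2; do python3 -m crank '[[-0.3,0,0,0,0,0],[-0.3,0,0,0,0,0]]'|egrep 'tcp|^force'; done; for i in 1 2 3 4; do python3 -m crank '[[-0.3,0,0,0,0,0]]'|egrep 'tcp|^force'; done
```

```text
tcp_pos: [501.0, -145.5, 228.5]
force: [-3.0, -0.2, 1.3]
tcp_pos: [507.1, -145.1, 228.5]
force: [-2.2, -0.3, -0.2]
tcp_pos: [510.2, -144.9, 228.5]
force: [-1.6, -0.7, -0.0]
tcp_pos: [513.3, -144.7, 228.5]
force: [-1.2, 0.3, 0.2]
tcp_pos: [514.5, -144.5, 228.3]
force: [-12.4, -2.1, 9.6]
tcp_pos: [515.5, -144.2, 228.1]
force: [-19.6, -3.4, 13.3]
```

```bash
python3 -m crank '[[1,0,0,0,0,0],[4.5,0,0,0,0,0],[4.5,0,0,0,0,0],[0,-4.5,0,0,0,0],[0,-4.5,0,0,0,0],[0,-4.4,0,0,0,0],[0,0,0,0,0,0],[0,0,0,0,0,0]]'|egrep 'tcp|^force'
python3 go.py "[430,-284,228]"
```

```text
tcp_pos: [429.0, -286.1, 229.1]
force: [-0.5, 0.3, 0.5]
t 5.5 pos [ 429.  -286.1  229.1] F [-0.5  0.3  0.5] w 0.0 j [-0.71  0.25 -0.47  0.85  0.   -0.78]
[[-0.998, -0.065, 0.002], [-0.065, 0.998, -0.001], [-0.002, -0.001, -1.0]]
shift cm [-0.12  0.2   0.11]
```

```bash
python3 -m crank '[[-1,0,0,0,0,0],[-1,0,0,0,0,0],[-1,0,0,0,0,0],[-1,0,0,0,0,0],[-1,0,0,0,0,0]]'|egrep 'tcp|^force';python3 -m crank '[[-1,0,0,0,0,0],[-1,0,0,0,0,0]]'|egrep 'tcp|^force'
```

```text
tcp_pos: [479.1, -280.5, 228.5]
force: [-2.1, 0.6, 1.0]
tcp_pos: [499.0, -279.6, 228.4]
force: [-2.0, -0.2, 0.9]
```

```bash
python3 -m crank '[[-0.6,0,0,0,0,0],[-0.6,0,0,0,0,0],[-0.6,0,0,0,0,0]]'|egrep 'tcp|^force'; for i in 1 2 3 4; do python3 -m crank '[[-0.3,0,0,0,0,0]]'|egrep 'tcp|^force'; done
```

```text
tcp_pos: [516.6, -278.8, 228.5]
force: [-2.6, 0.6, 0.7]
tcp_pos: [519.8, -278.8, 228.7]
force: [-2.0, 0.0, -0.6]
tcp_pos: [522.4, -278.6, 228.7]
force: [-5.2, 0.6, 0.6]
tcp_pos: [523.5, -278.4, 228.7]
force: [-13.4, -1.5, 9.4]
tcp_pos: [524.5, -278.2, 228.6]
force: [-20.4, -3.1, 14.1]
```

```bash
python3 -m crank '[[2,0,0,0,0,0],[3,0,0,0,0,0],[0,0,-4.8,0,0,-7.4],[0,0,-4.8,0,0,0],[0,0,-4.8,0,0,0],[0,0,-4.8,0,0,0],[0,0,-4.8,0,0,0],[0,0,0,0,0,0],[0,0,0,0,0,0]]'|egrep 'tcp|^force'
cat > lid.py <<'E'
from h import *
b=[625.3,236.3,0.198]
def K(t,r=143,n=7,g=0):
    n+=g;return T(b,(80-r*np.cos(t)+n*np.sin(t)+11,0,273+r*np.sin(t)+n*np.cos(t)))
if __name__=="__main__":
    print("start",K(1.184,g=22).round(1))
    for t in(1.184,1,.8,.6,.4,.2,0):print(t,K(t).round(1),"box x",round(80-143*np.cos(t)+7*np.sin(t)+11,1))
E
python3 lid.py; python3 go.py "[690,249,470]"
```

```text
tcp_pos: [479.0, -281.9, 471.2]
force: [0.1, 0.4, -1.2]
start [688.  248.9 416.4]
1.184 [668.  244.9 408.1] box x 43.5
1 [644.5 240.2 397.1] box x 19.6
0.8 [621.8 235.6 380.5] box x -3.6
0.6 [602.7 231.8 359.5] box x -23.1
0.4 [588.1 228.8 335.1] box x -38.0
0.2 [578.5 226.9 308.3] box x -47.8
0 [574.3 226.1 280. ] box x -52.0
t 7.8 pos [ 479.  -281.9  471.2] F [ 0.1  0.4 -1.2] w 0.0 j [-0.65  0.12 -0.08  1.37  0.   -0.84]
[[-0.981, -0.194, 0.005], [-0.194, 0.981, -0.004], [-0.004, -0.004, -1.0]]
shift cm [-3.103e+01  4.798e+01  4.000e-02]
```

```bash
python3 -m crank '[[-2.6,4,0,0,0,0],[-2.6,4,0,0,0,0],[-2.6,4,0,0,0,0],[-2.6,4,0,0,0,0],[-2.6,4,0,0,0,0],[-2.6,4,0,0,0,0],[-2.6,4,0,0,0,0],[-2.6,4,0,0,0,0],[-2.6,4,0,0,0,0],[-2.6,4,0,0,0,0],[-2.6,4,0,0,0,0],[-2.6,4,0,0,0,0]]'|egrep 'tcp|^force'
python3 -m crank '[[0,0,0,0,0,0],[0,0,0,0,0,0]]'|egrep 'tcp|^force'; python3 go.py "[690,249,415]"
python3 - <<'E'
from rig import env
import cv2,numpy as np
a=env.grab_frame("side")["img"][:,:,::-1];b=env.grab_frame("scene")["img"][:,:,::-1]
r=lambda i:cv2.resize(i,None,fx=3,fy=3,interpolation=2)
cv2.imwrite("pics/m1.png",np.hstack([r(a[80:260,275:405]),r(b[110:290,310:440])]))
E
```

```text
tcp_pos: [691.3, 252.0, 465.9]
force: [1.4, -0.2, 0.2]
tcp_pos: [691.0, 251.4, 465.4]
force: [-1.0, -0.8, 0.4]
t 9.2 pos [691.  251.4 465.4] F [-1.  -0.8  0.4] w -0.0 j [ 0.26  0.46  0.36  1.47 -0.    0.06]
[[-0.98, -0.197, -0.004], [-0.197, 0.98, -0.001], [0.004, -0.001, -1.0]]
shift cm [ 0.12 -0.21  5.04]
```

View pics/m1.png

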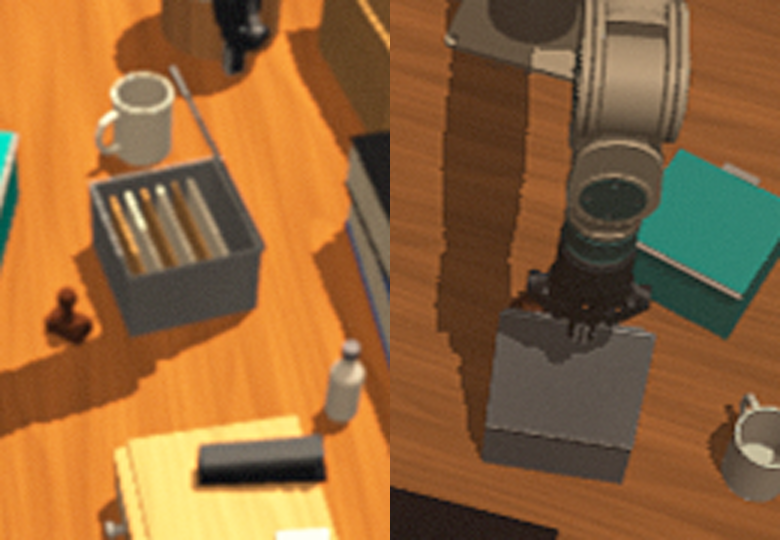

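The closed fingers hang behind and above the middle of the lid's free edge, at about (575,330) in the right crop. The left drawer is home. I'll lower behind the lid and ease in towards it.

```bash
python3 -m crank '[[0,-0.2,1.5,0,0,0],[0,0,1.5,0,0,0],[0,0,1.5,0,0,0],[0,0,0.6,0,0,0],[0,0,0,0,0,0],[0,0,0,0,0,0]]'|egrep 'tcp|^force'; python3 -m crank '[[0.8,0,0.3,0,0,0],[0.8,0,0.3,0,0,0]]'|egrep 'tcp|^force'; python3 -m crank '[[0.5,0,0.2,0,0,0]]'|egrep 'tcp|^force'; python3 -m crank '[[0.5,0,0.2,0,0,0]]'|egrep 'tcp|^force'
```

```text
tcp_pos: [691.3, 248.1, 417.6]
force: [0.5, -0.5, 0.8]
tcp_pos: [675.3, 245.1, 412.4]
force: [-0.3, -0.0, -0.8]
tcp_pos: [669.7, 244.0, 410.0]
force: [0.8, -0.2, -0.2]
tcp_pos: [665.1, 243.1, 407.9]
force: [-0.0, 0.4, 0.8]
```

```bash
python3 -m crank '[[0.5,0,0.25,0,0,0],[0.5,0,0.25,0,0,0]]'|egrep 'tcp|^force'; python3 -m crank '[[0.6,0,0.3,0,0,0],[0.5,0,0.3,0,0,0]]'|egrep 'tcp|^force';  python3 -m crank '[[0.6,0,0.4,0,0,0],[0.6,0,0.4,0,0,0]]'|egrep 'tcp|^force'; python3 -m crank '[[0.6,0,0.4,0,0,0],[0.5,0,0.4,0,0,0]]'|egrep 'tcp|^force'; python3 go.py "[621.8,235.6,380.5]"
```

```text
tcp_pos: [655.7, 241.2, 403.1]
force: [1.3, -0.5, 1.0]
tcp_pos: [644.7, 239.0, 396.6]
force: [0.3, -0.7, 0.8]
tcp_pos: [632.9, 236.6, 388.4]
force: [0.8, 0.4, 1.5]
tcp_pos: [622.1, 234.4, 380.1]
force: [0.7, 0.8, 0.3]
t 11.1 pos [622.1 234.4 380.1] F [0.7 0.8 0.3] w 0.0 j [0.26 0.36 0.03 1.25 0.   0.07]
[[-0.981, -0.195, -0.0], [-0.195, 0.981, -0.0], [0.0, 0.0, -1.0]]
shift cm [ 0.01  0.12 -0.04]
```

Run:
```python
from rig import env
import cv2,numpy as np
a=env.grab_frame("side")["img"][:,:,::-1];b=env.grab_frame("scene")["img"][:,:,::-1]
r=lambda i:cv2.resize(i,None,fx=3,fy=3,interpolation=2)
cv2.imwrite("pics/m2.png",np.hstack([r(a[80:260,275:405]),r(b[110:290,310:440])]))
```

```text
(no output)
```

View pics/m2.png

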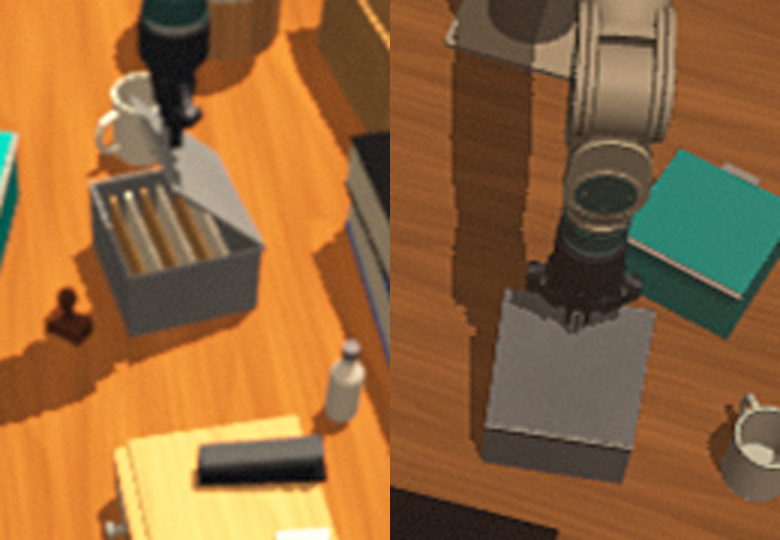

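The lid has come well down, with the fingers on its outer face near the free edge. The box and stamp have not moved. I'll continue along the arc.

```bash
python3 -m crank '[[0.65,0.05,0.7,0,0,0],[0.65,0,0.7,0,0,0],[0.65,0,0.7,0,0,0]]'|egrep 'tcp|^force'; python3 -m crank '[[0.5,0,0.8,0,0,0],[0.5,0,0.8,0,0,0],[0.5,0,0.8,0,0,0]]'|egrep 'tcp|^force';  python3 -m crank '[[0.3,0,0.8,0,0,0],[0.3,0,0.8,0,0,0],[0.3,0,0.8,0,0,0]]'|egrep 'tcp|^force'; python3 -m crank '[[0.2,0,0.7,0,0,0],[0.2,0,0.7,0,0,0],[0,0,0.7,0,0,0]]'|egrep 'tcp|^force'; python3 -m crank '[[0,0,0.2,0,0,0]]'|egrep 'tcp|^force'; python3 go.py
```

```text
tcp_pos: [603.0, 231.1, 359.1]
force: [0.4, -0.2, -0.2]
tcp_pos: [588.2, 228.2, 334.8]
force: [0.5, 0.5, 1.3]
tcp_pos: [579.7, 226.5, 311.0]
force: [-0.0, 1.2, 1.0]
tcp_pos: [575.7, 225.7, 290.1]
force: [-0.6, -0.1, 0.9]
tcp_pos: [575.6, 225.6, 287.5]
force: [-0.7, -0.7, -0.1]
t 12.5 pos [575.6 225.6 287.5] F [-0.7 -0.7 -0.1] w 0.0 j [ 0.27  0.35 -0.19  1.04 -0.    0.07]
[[-0.981, -0.195, -0.002], [-0.195, 0.981, -0.001], [0.002, -0.0, -1.0]]
```

```bash
for i in 1 2 ; do python3 -m crank '[[0,0,0.3,0,0,0]]'|egrep 'tcp|^force'; done;  for i in 1 2 3; do python3 -m crank '[[0,0,0.2,0,0,0]]'|egrep 'tcp|^force'; done
```

```text
tcp_pos: [576.0, 225.8, 285.4]
force: [1.4, -0.5, 1.3]
tcp_pos: [576.1, 225.8, 282.7]
force: [-0.5, -0.6, 0.6]
tcp_pos: [576.1, 225.8, 280.6]
force: [0.0, 0.3, -0.4]
tcp_pos: [576.1, 225.8, 279.8]
force: [-4.3, -1.5, 14.4]
tcp_pos: [576.1, 225.8, 279.6]
force: [-8.3, -1.5, 23.2]
```

The lid is down on the rim, with the tip at 107 mm as expected and a firm reaction force. Taking the hand away.

```bash
python3 -m crank '[[0,0,-0.5,0,0,0],[0,0,-2,0,0,0],[0,0,-4.5,0,0,0],[0,0,-4.5,0,0,0],[0,0,-4.5,0,0,0],[2,0,-3,0,0,0],[4.5,0,0,0,0,0],[4.5,0,0,0,0,0],[4.5,0,0,0,0,0],[0,0,0,0,0,0],[0,0,0,0,0,0]]'|egrep 'tcp|^force'
python3 - <<'E'
from rig import env
import cv2,numpy as np
a=env.grab_frame("side")["img"][:,:,::-1];b=env.grab_frame("scene")["img"][:,:,::-1]
r=lambda i:cv2.resize(i,None,fx=2.5,fy=2.5,interpolation=2)
cv2.imwrite("pics/m3.png",np.hstack([r(a[90:320,275:405]),r(b[60:290,205:395])]))
E
```

```text
tcp_pos: [423.1, 195.5, 467.0]
force: [1.3, -0.5, 0.2]
```

View pics/m3.png

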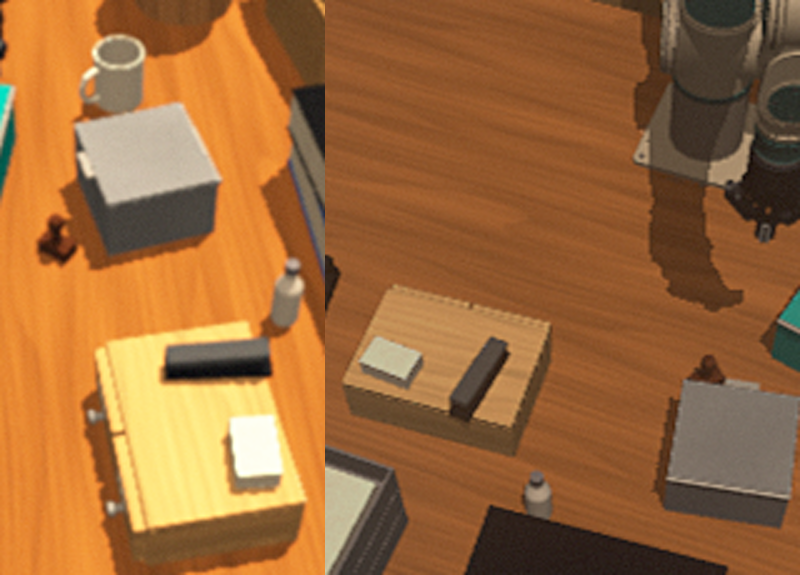

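Both drawers are flush, with knobs at (95,417) and (112,508). The lid lies flat on the rim, everything else is in place and the hand is clear.

```bash
python3 -c "
from rig import env
print(env.close_job())"
```

```text
the job is handed in; nothing more can be done
None
```

Both card-unit drawers are pushed home, the grey file box's lid is shut, nothing else appears to have moved, and the hand is clear; I handed the job in at about 14 s of the 64 s, but it returned no verdict.

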